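Load the tube carrier and draw its handle out to carrying height

TASK

Take the tall sample tube out of the small bench rack and lower it, without dropping it, all the way down into the one empty hole of the big tube carrier. Then squeeze in the release button in the middle of the carrier's telescoping handle, draw the handle straight up past its first stop to the second, topmost stop, and finish there still holding the handle up with the release squeezed in; do not let go. Leave the other tubes and everything else on the table where they are.

Things in the scene. Friction and masses are not known exactly. Their poses are not given: they have to be found in the camera images.
- tube: The tall sample tube to load: clear round tube of 24 mm diameter with a white ribbed screw cap (28 mm diameter, the top 18 mm), 100 mm tall over all, foot chamfered 3 mm, about 50 g. Stands upright in one of the two holes of the bench rack (either one). Origin: centre of its underside; z is its axis, pointing to the cap. Start height of the underside: 10 mm above the table.
- bench_rack: Small grey rack block fixed to the table, 70 x 160 x 45 mm (x, y, z), with two 28 mm holes 35 mm deep at y = -45 and +45 mm of its own frame (x = 0). One holds the tall tube, the other the short vial. Origin: centre of its underside.
- short_vial: Short vial, 55 mm tall, otherwise like the tall tube; stands in the other hole of the bench rack and stays there. Origin: centre of its underside.
- carrier: Tube carrier 190 x 242 x 60 mm (x, y, z), drilled white block in a steel tray, heavy: stays fast. Four 28 mm holes (2 mm chamfer), floor 20 mm above the table, at x +-66, y +-40 mm: the one at x -66, y +40 is empty, tubes in the others reach 120 mm high. At x 0, y +-98 the handle's guide tubes, 34 x 24 mm, 144 mm high. Origin: centre of underside; y runs along the handle.
- free_hole (a point): Centre of the mouth of the carrier's empty hole, 60 mm above the table; axes as the carrier's.
- grip: The handle's black crossbar, above and between the two rows of tubes: 220 mm long along the carrier's y, middle part 28 mm wide (carrier's x) and 30 mm high, on two telescoping inner tubes at y +-98 mm. Origin: middle of the bar, 165 mm above the table with the handle down; axes as the carrier's. To be pinched across its width, in the middle, from above.
- handle (a joint): How far the handle is drawn up, m: 0 down (start, caught), first stop 0.050, second (topmost) stop 0.100, hard end 0.102. The catch locks it at each stop; it moves only with the release squeezed in, then takes about 5 N (0.35 kg and a little drag) and passes the first stop freely if kept squeezed. Let go between stops, the catch pin rubs on the guide tube and drags.
- release (a joint): Grey spring button in the middle of the crossbar's +x face: 40 mm long (y), 17 mm high, centred on the bar's height, 7 mm proud. Value: how far it is pressed in, m: 0 out, 0.005 fully in; 4 N to start, 8 N fully in; the catch is clear from 0.004. Bar and button are 35 mm wide together, 30 mm squeezed; one pinch across both squeezes it.
- tube_1: Tall tube like the one to load, in the carrier's hole at x = -66, y = -40 mm; stays. Origin: centre of its underside.
- tube_2: Tall tube in the carrier's hole at x = +66, y = +40 mm; stays. Origin: centre of its underside.
- tube_3: Tall tube in the carrier's hole at x = +66, y = -40 mm; stays. Origin: centre of its underside.
- chip_dish: Round clear dish of amber chips, 88 mm diameter, 45 mm high; bystander. Origin: centre of its underside.
- quartz_lump: Rough white quartz lump with points, 92 mm across, about 90 mm high; bystander. Origin: centre of its underside.
- loupe: Small folding loupe lying on the table, about 56 mm long, 17 mm high; bystander. Origin: under its lens.
There are look-alikes about, which are no part of the job. Leave any red look-alike of the tube alone.

How it is judged:
By the outcome, as a careful person would: the job done as asked, in the order asked, and still so for the second after the job is handed in, while the arm keeps its last pose, push and grip.
It also fails if it takes over 61 s, if anything falls off the work surface, if the arm or the gripper's body presses on something with over 40 N, if the wrist force passes 120 N, or if a joint passes its speed limit or range.

ROBOT

A 6-joint arm with a two-finger parallel gripper is mounted at the origin on the work surface. World frame = base frame: x ahead of the robot, y to its left, z up, the work surface at z = 0. Lengths are in m, angles in rad, forces in N, time in s.
With the tool pointing down it reaches from about 0.35 to 0.725 m from the base axis. Payload 4.3 kg.
Tool frame: the origin (TCP) lies midway between the tips of the shut fingers; the grasp point (between the pads) lies 19 mm behind it; x points along the fingers, y is the direction in which the jaws open and shut, and the axes are right-handed (so a half turn about x gives the same grasp; the last joint's range is limited). The gripper opens to 85 mm and grips with 20 to 120 N. Pads are 22 mm wide; open, the fingers measure 114 mm over their backs; the gripper's body (76 mm by 85 mm) begins 54 mm behind the grasp point. The pads swing forward as they close: fully open they stand 13 mm farther back than shut.
Start: joints at [-1.378, 0.377, 0.081, 1.274, 0, 1.46], TCP at [0.171, -0.549, 0.231] pointing down, gripper open.
Joint ranges: [-2.72, 2.72], [-0.84, 1.66], [-1.02, 1.22], [-1.77, 2.12], [-1.37, 1.28], [-3.14, 3.14]. Speed limits (rad/s): [2.57, 2.57, 3.14, 3.14, 3.14, 3.14].

INTERFACE

Orientations are given as a 3x3 rotation matrix whose columns are the frame's x, y, z axes.
In Python, from rig import env, imaging, spotter gives the robot as it stands.
- The arm moves only by the shell command python3 -m handwheel 'ROWS' [OPENING] [FORCE]. ROWS is JSON, a list of rows, each a list of 4 numbers: the shift along the world's x, y, z in mm, then the turn about the world's z in rad. A call has 1 to 12 rows; each row shifts and turns the commanded pose from where the row before left it; what a row does not reach is not made up. A row lasts 1/12 s, in which the tool goes at most 41.7 mm and 7.16 degrees, less where a joint would pass 70% of its speed; a pose out of reach is approached as far as the arm can. A call is refused whole if a number of a shift passes 41.7 or a number of a turn 0.125, either way. A call with a gripper value outside its range is refused whole. OPENING is the opening, from 0 (shut) to 1 (fully open), set as the call begins (- or left out, the last holds). The fingers move at their own pace and stop on an object; FORCE is the grip in N (left out, the last holds). Time passes only in rows, so rows that do not move let the fingers close. It gives the time, the measured TCP pose, the force and the opening at its end, in the units of the state.
- env.get_obs(): the state, without advancing time (a new reading comes with each control period).
- imaging.get_image(name): name is "scene" or "top" or "wrist"; returns the picture (384x512x3 uint8, red, green, blue); there is no depth.
- imaging.camera_params(name): a dict with "camera_matrix" (3x3 intrinsics, pixels), "k1" (the pictures are not rectified: a ray, as slopes to the right and down, at radius r is drawn at 1 + k1 r^2 times it, then the intrinsics apply), "eye" and "attitude" of the camera in the world. Camera axes: x right, y up, looking along -z (the intrinsics and any distortion apply to the point x, -y, -z); pixel columns grow to the right and rows downward; lengths in m; the calibration is good to about 2 mm. A picture is of the moment at which its call begins: read the wrist's pose just before it. camera_params takes no time and is no camera call; for the wrist camera it gives the pose at the moment of the call.
- env.job_done(): hands the job in, once; it reports no verdict.
Trained networks look in the newest picture that a camera, given by its name, has taken for a name from the list of things; names that differ only in an ending like _2 or _b are one class to them, and where a whole thing is asked for, a point or a joint stands for the part that bears it (a point fixed in the world has none). Each returns a list of dicts, best first, with "p" (0 to 1); they miss things now and then, are a little off and sometimes report something else, mostly with a low value. They report only what shows in the picture. A call takes as long as a camera call. They do not tell look-alikes from the thing itself.
- spotter.search_frame(label, camera): "box" ([centre column, centre row, width, height] in pixels, round what is visible of it).
- spotter.trace(label, camera): "region" (384x512 bool, what is visible of it) and "box" ([centre column, centre row, width, height] in pixels, round what is visible of it).
The state is a dict: "t": time; "joint_positions": joint angles; "joint_vel": joint speeds; "joint_efforts": joint torques, N m; "eef_pos": TCP position; "orientation": TCP orientation; "ft_force": force on the tool from outside, world axes, zero at the start; "moment": the same for the moment, N m; "opening": finger opening in m.
Only numpy, scipy, OpenCV 4.12 (cv2) and the standard library are available. Lean on these libraries where they do the work, as an engineer would, in place of code of your own. Each camera call takes 0.05 s, during which the arm holds its last target.

## Working session

There is one attempt and no reset: what is moved stays moved. The work goes in short steps, Python scripts to look and compute and a shell command to move; the robot and the scene stay as the last step left them, time stands still between calls to the robot, and variables do not carry over. Pictures are saved under pics/ and viewed, and the job is handed in when it is done.

```bash
ls; mkdir -p pics; python3 - <<'E'
from rig import env, imaging, spotter
import cv2
o=env.get_obs(); print(o['t'],o['eef_pos'],o['orientation'],o['opening'])
for n in ("scene","top"):
    im=imaging.get_image(n); cv2.imwrite(f"pics/{n}0.png",cv2.cvtColor(im,cv2.COLOR_RGB2BGR))
    p=imaging.camera_params(n); print(n,p)
print(env.get_obs()['t'])
E
```

```text
pics
0.0 [ 0.17132347 -0.54819135  0.23038784] [[-3.98964807e-04  2.98187452e-01 -9.54507247e-01]
 [ 1.97618332e-03 -9.54505224e-01 -2.98187646e-01]
 [-9.99997968e-01 -2.00524768e-03 -2.08459077e-04]] 0.08573169244148167
scene {'camera_matrix': array([[449.49559551,   0.        , 258.19583779],
       [  0.        , 449.49559551, 192.96357072],
       [  0.        ,   0.        ,   1.        ]]), 'k1': -0.1785890960506004, 'eye': array([ 1.40451371, -0.15358707,  0.92787753]), 'attitude': array([[ 0.13422146, -0.66061384,  0.73862979],
       [ 0.99091079,  0.08272947, -0.10607379],
       [ 0.00896737,  0.7461536 ,  0.66571345]])}
top {'camera_matrix': array([[446.74566649,   0.        , 251.97700508],
       [  0.        , 446.74566649, 188.69086798],
       [  0.        ,   0.        ,   1.        ]]), 'k1': -0.0882020113363756, 'eye': array([ 0.37674589, -0.02948144,  1.67028954]), 'attitude': array([[ 2.32600361e-03,  9.97224743e-01, -7.44137169e-02],
       [-9.99740702e-01,  6.33321590e-04, -2.27624233e-02],
       [-2.26521239e-02,  7.44473671e-02,  9.96967638e-01]])}
0.1
```

View pics/scene0.png

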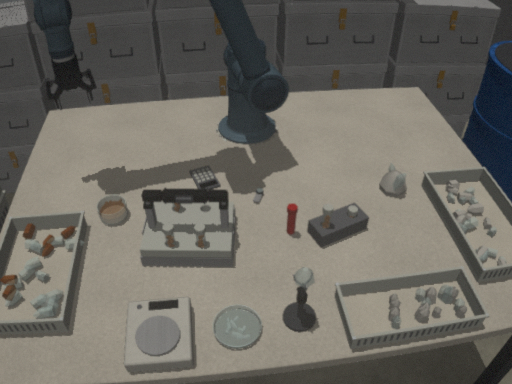

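View pics/top0.png

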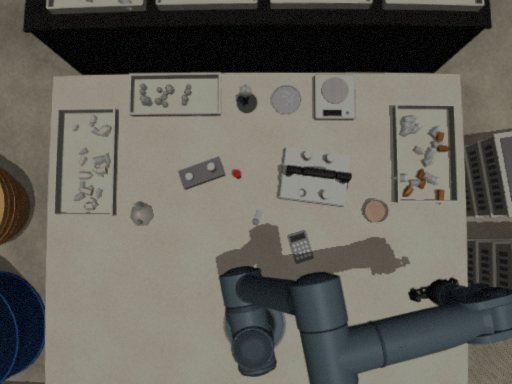

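The scene view shows the carrier at about (188,225). The rack is at (338,224), with the tall tube at (327,215) and the vial at (352,212). A red look-alike stands at (292,219). I'll enlarge these areas next.

```bash
cat > h.py <<'E'
import numpy as np, cv2
from rig import env, imaging, spotter
def proj(n,P,p=None):
    p=p or imaging.camera_params(n); R=np.array(p['attitude']);c=(np.atleast_2d(P)-p['eye'])@R
    u=c[:,0]/-c[:,2]; v=-c[:,1]/-c[:,2]; r2=u*u+v*v; k=1+p['k1']*r2
    K=p['camera_matrix']; return np.c_[K[0,0]*u*k+K[0,2],K[1,1]*v*k+K[1,2]]
def at_z(n,px,z,p=None):
    p=p or imaging.camera_params(n);K=p['camera_matrix'];px=np.atleast_2d(px).astype(float)
    d=(px-[K[0,2],K[1,2]])/[K[0,0],K[1,1]]; s=d.copy()
    for _ in range(30): s=d/(1+p['k1']*(s**2).sum(1,keepdims=True))
    r=np.c_[s[:,0],-s[:,1],-np.ones(len(s))]@np.array(p['attitude']).T
    return p['eye']+r*((z-p['eye'][2])/r[:,2])[:,None]
def save(im,f,box=None,k=1):
    if box: x0,y0,x1,y1=box; im=im[y0:y1,x0:x1]
    im=cv2.resize(im,None,fx=k,fy=k,interpolation=cv2.INTER_CUBIC)
    cv2.imwrite(f,cv2.cvtColor(im,cv2.COLOR_RGB2BGR))
E
python3 - <<'E'
from h import *
a=cv2.cvtColor(cv2.imread('pics/scene0.png'),cv2.COLOR_BGR2RGB)
b=cv2.cvtColor(cv2.imread('pics/top0.png'),cv2.COLOR_BGR2RGB)
g=lambda i:(255*(i/255.)**.6).astype('uint8')
A=g(a)[175:275,130:390]; B=g(b)[135:215,170:365]
A=cv2.resize(A,(780,300),interpolation=cv2.INTER_CUBIC);B=cv2.resize(B,(702,288),interpolation=cv2.INTER_CUBIC)
B=cv2.copyMakeBorder(B,0,0,0,78,cv2.BORDER_CONSTANT)
save(np.vstack([A,B]),'pics/crop1.png')
for l,c in [('tube','scene'),('carrier','top'),('grip','top'),('bench_rack','top')]:
    for d in spotter.search_frame(l,c)[:6]: print(l,c,round(d['p'],2),np.round(d['box'],1))
print(env.get_obs()['t'])
E
```

```text
tube scene 0.74 [291.1 220.5  12.4  31.6]
tube scene 0.73 [328.4 215.2  15.1  25.4]
tube scene 0.64 [168.8 236.6  11.5  21. ]
tube scene 0.61 [196.8 234.5  12.2  22.8]
tube scene 0.25 [188.5 227.3  90.2  79. ]
carrier top 0.73 [315.2 175.4  75.2  61.1]
grip top 0.97 [321.1 174.4  67.5  17.7]
bench_rack top 0.91 [199.8 173.2  47.9  32.5]
0.3
```

View pics/crop1.png

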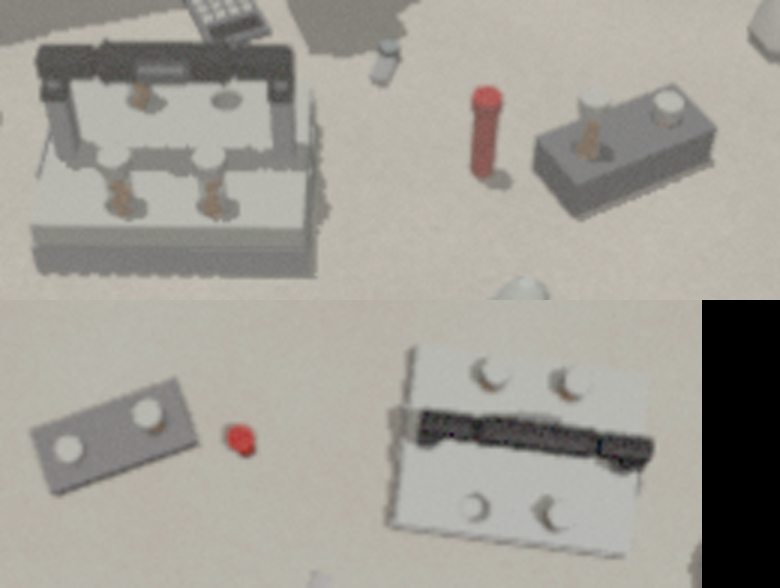

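```bash
cat >> h.py <<'E'
def carrier_fit(px,loc,n='top'):
    # px pixel, loc carrier coords (x,y,z)
    from scipy.optimize import least_squares
    loc=np.array(loc);
    def f(q):
        c,s=np.cos(q[2]),np.sin(q[2]); P=np.c_[q[0]+c*loc[:,0]-s*loc[:,1],q[1]+s*loc[:,0]+c*loc[:,1],loc[:,2]]
        return (proj(n,P)-px).ravel()
    r=least_squares(f,[.5,-.15,0]); return r.x,np.round(r.fun,2)
E
python3 - <<'E'
from h import *
f=lambda x,y:(170+x/3.6,135+(y-300)/3.6)
px=[f(493,373),f(573,382),f(558,515),f(474,507)]
loc=[(.066,.04,.12),(.066,-.04,.12),(-.066,-.04,.12),(-.066,.04,.06)]
q,r=carrier_fit(np.array(px),loc);print(q,r)
c,s=np.cos(q[2]),np.sin(q[2]);print('hole',q[0]+c*-.066-s*.04,q[1]+s*-.066+c*.04)
print('tube',at_z('top',f(147,413),.11),'vial',at_z('top',f(68,449),.065),'red',at_z('top',f(241,438),.11))
print('bar ctr',at_z('top',f(536,437),.18))
p=130+595/3,175+102/3
print('tube scene',at_z('scene',p,.11), proj('scene',at_z('top',f(147,413),.11)),p)
p=imaging.camera_params('wrist');print(p)
print(env.get_obs()['joint_positions'])
save(imaging.get_image('wrist'),'pics/w0.png')
E
```

```text
[ 0.54138639 -0.21738425 -0.12092816] [-0.13 -0.56  0.37 -0.31  0.39  0.17 -0.65  0.71]
hole 0.4806937242447744 -0.1697145411787992
tube [[0.57199481 0.15148301 0.11      ]] vial [[0.54119957 0.2363424  0.065     ]] red [[0.54731386 0.05913094 0.11      ]]
bar ctr [[ 0.54065386 -0.21957287  0.18      ]]
tube scene [[0.58325114 0.15228786 0.11      ]] [[326.99916221 206.12574855]] (328.33333333333337, 209.0)
{'camera_matrix': array([[318.73899664,   0.        , 249.52363883],
       [  0.        , 318.73899664, 189.89435219],
       [  0.        ,   0.        ,   1.        ]]), 'k1': -0.03364727514848472, 'eye': array([ 0.25271262, -0.52367252,  0.37317233]), 'attitude': array([[ 2.98627877e-01,  9.01528074e-01,  3.13158942e-01],
       [-9.54369381e-01,  2.82330514e-01,  9.73065558e-02],
       [-6.89733101e-04, -3.27927756e-01,  9.44702552e-01]])}
[-1.37833246e+00  3.77565101e-01  8.05237632e-02  1.27438358e+00
 -2.12956410e-05  1.46048668e+00]
```

View pics/w0.png

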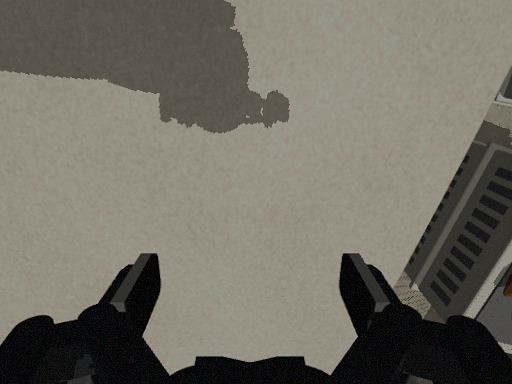

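The top view gives the tube at about (0.572, 0.151) and the carrier at (0.541, -0.217) with yaw -0.121. The empty hole is at about (0.481, -0.170), which is top pixel (302,192). I'll move toward the tube, keeping above everything.

```bash
python3 -m handwheel '[[10,17,5,0],[18,31,5,0],[18,31,5,0],[18,31,5,0],[18,31,5,0],[18,31,5,0],[18,31,0,0],[18,31,0,0],[18,31,0,0],[18,31,0,0],[18,31,0,0],[18,31,0,0]]' ; python3 -c "
from h import *
print(env.get_obs()['joint_positions'])"
```

```text
t: 1.35
eef_pos: [0.38, -0.1893, 0.2616]
orientation: [[0.001, 0.298, -0.955], [-0.001, -0.955, -0.298], [-1.0, 0.001, -0.0]]
ft_force: [0.1, -0.7, -0.2]
opening: 0.0857
[-6.11725385e-01  6.38108201e-02 -2.42168080e-01  1.26400820e+00
 -5.52300604e-05  2.22735901e+00]
```

```bash
python3 -m handwheel '[[19,34,0,0.12],[19,34,0,0.12],[19,34,0,0.12],[19,34,0,0.12],[19,34,0,0.12],[19,34,0,0.12],[19,34,0,0.12],[19,34,0,0.12],[19,34,0,0.12],[19,34,0,0.12],[0,0,0,0.12],[0,0,0,0.12]]' ; python3 -m handwheel '[[0,0,0,0.12],[0,0,0,0.12],[0,0,0,0.12],[0,0,0,0.12],[0,0,0,0.12],[0,0,0,0.12],[0,0,0,0.12],[0,0,0,0.12],[0,0,0,0.12],[0,0,0,0.12],[0,0,0,0.08],[0,0,0,0]]';python3 - <<'E'
from h import *
o=env.get_obs();print(o['joint_positions'],np.linalg.norm(o['joint_vel']),np.degrees(np.arctan2(o['orientation'][1][1],o['orientation'][0][1])))
p=imaging.camera_params('wrist');im=imaging.get_image('wrist');save(im,'pics/w1.png')
import pickle;pickle.dump(p,open('w1.pkl','wb'))
print(proj('wrist',[[.572,.1515,.11],[.541,.236,.065]],p))
E
```

```text
t: 2.35
eef_pos: [0.5701, 0.1514, 0.2603]
orientation: [[-0.001, 0.984, 0.18], [-0.0, 0.18, -0.984], [-1.0, -0.001, -0.0]]
ft_force: [-0.5, 0.1, 0.4]
opening: 0.0857
t: 3.35
eef_pos: [0.5694, 0.1491, 0.2613]
orientation: [[-0.0, 0.117, 0.993], [0.0, 0.993, -0.117], [-1.0, 0.0, -0.0]]
ft_force: [0.4, -0.7, 0.3]
opening: 0.0852
[1.48359152e-01 4.02383398e-01 1.95150712e-01 1.36364960e+00
 8.70992458e-05 2.65903466e-01] 0.10945793001890736 83.26520652559033
[[252.37367146 174.74309324]
 [328.29652319 125.66081611]]
```

View pics/w1.png

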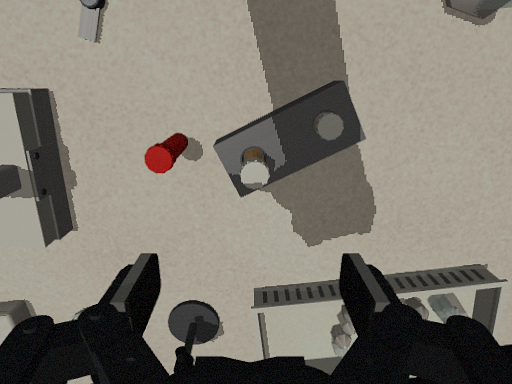

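The wrist view shows the tall white-capped tube at (254,172), standing in the rack. The short vial is at (330,126). The red look-alike lies over at (160,158) and I'll leave it alone. I'll confirm in one crop and measure.

```bash
python3 - <<'E'
from h import *
import pickle;p=pickle.load(open('w1.pkl','rb'))
im=cv2.cvtColor(cv2.imread('pics/w1.png'),cv2.COLOR_BGR2RGB)
x0,y0=130,70;k=3
c=cv2.resize(im[y0:270,x0:390],None,fx=k,fy=k,interpolation=cv2.INTER_CUBIC).copy()
e=np.array([[.572,.1515,.11]]);
for ang in np.linspace(0,6.28,40):
    for ctr,z in [((.5720,.1515),.11)]:
        q=proj('wrist',[[ctr[0]+.014*np.cos(ang),ctr[1]+.014*np.sin(ang),z]],p)[0]
        cv2.circle(c,(int((q[0]-x0+.5)*k),int((q[1]-y0+.5)*k)),1,(0,255,0),-1)
save(c,'pics/c2.png')
m=(im.min(2)>140)&(im.max(2).astype(int)-im.min(2)<30); 
n,l,st,ce=cv2.connectedComponentsWithStats(m.astype('uint8')); i=l[174,254]; print(st[i],ce[i])
for d in spotter.search_frame('tube','wrist'): print(round(d['p'],2),np.round(d['box'],1))
E
```

```text
[241 162  28  22 485] [254.08659794 172.93608247]
0.59 [165.1 155.2  41.9  41.3]
0.57 [252.7 168.4  24.6  43.4]
```

View pics/c2.png

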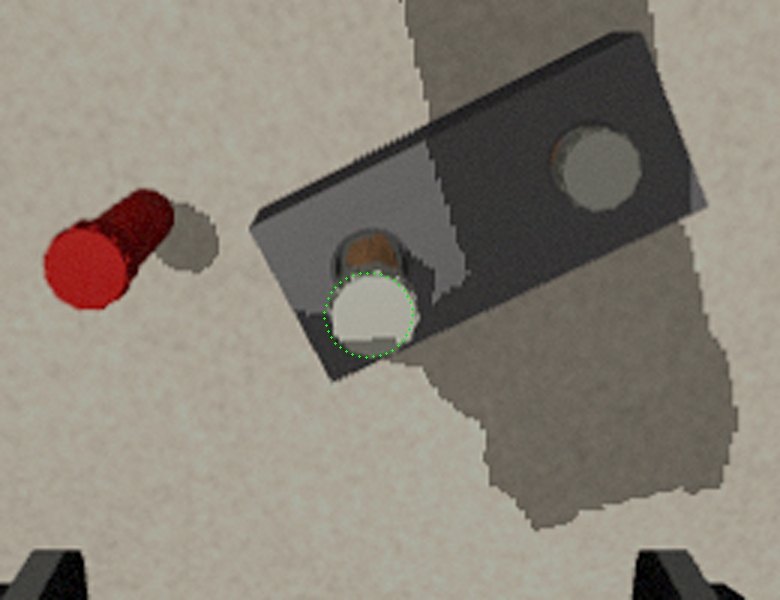

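The model circle lies on the cap to within 1 px, so the tube is at about (0.572, 0.152). It has an amber filling and a white cap, it stands in the rack, and it's the tall one. Descending.

```bash
python3 -m handwheel '[[2.6,3,-25,0],[0,0,-30,0],[0,0,-30,0],[0,0,-30,0],[0,0,-20,0],[0,0,-15,0],[0,0,0,0],[0,0,0,0]]' 0.7; python3 - <<'E'
from h import *
p=imaging.camera_params('wrist');im=imaging.get_image('wrist');save(im,'pics/w2.png')
q=proj('wrist',[[.572,.152,.11]],p);print(q)
E
```

```text
t: 4.12
eef_pos: [0.5712, 0.152, 0.1107]
orientation: [[-0.002, 0.12, 0.993], [-0.0, 0.993, -0.12], [-1.0, -0.0, -0.002]]
ft_force: [0.1, 0.4, 0.5]
opening: 0.0598
[[249.8812341  255.18059826]]
```

View pics/w2.png

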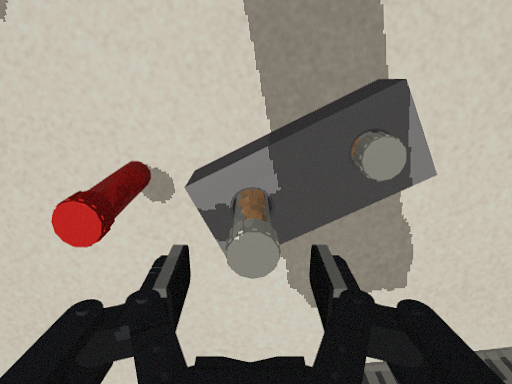

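The cap top is centred at (253,254), about 1.3 mm in +y of my prediction. I'll correct for that, lower further and grip.

```bash
python3 -m handwheel '[[0.8,1.3,-20,0],[0,0,-20,0],[0,0,-13,0],[0,0,0,0],[0,0,0,0]]'; python3 -m handwheel '[[0,0,0,0],[0,0,0,0],[0,0,0,0],[0,0,0,0],[0,0,0,0],[0,0,0,0],[0,0,0,0],[0,0,0,0]]' 0 35
```

```text
t: 4.58
eef_pos: [0.5734, 0.1535, 0.0594]
orientation: [[0.001, 0.119, 0.993], [0.0, 0.993, -0.119], [-1.0, 0.0, 0.001]]
ft_force: [-0.0, 0.0, 0.7]
opening: 0.0599
t: 5.25
eef_pos: [0.5744, 0.1536, 0.0601]
orientation: [[0.004, 0.119, 0.993], [0.001, 0.993, -0.119], [-1.0, 0.001, 0.003]]
ft_force: [0.0, -0.4, 5.9]
opening: 0.0262
```

```bash
python3 -m handwheel '[[0,0,0,0],[0,0,0,0],[0,0,0,0]]'; python3 -m handwheel '[[0,0,6,0],[0,0,10,0],[0,0,20,0],[0,0,20,0],[0,0,20,0],[0,0,20,0],[0,0,20,0],[0,0,20,0],[0,0,10,0],[0,0,0,0],[0,0,0,0]]';python3 - <<'E'
from h import *
p=imaging.camera_params('wrist');im=imaging.get_image('wrist');save(im,'pics/w3.png')
save(imaging.get_image('scene'),'pics/s3.png',(130,150,390,290),3)
E
```

```text
t: 5.5
eef_pos: [0.5744, 0.1536, 0.0601]
orientation: [[0.004, 0.119, 0.993], [0.001, 0.993, -0.119], [-1.0, 0.001, 0.003]]
ft_force: [-0.6, -0.7, 6.4]
opening: 0.0256
t: 6.42
eef_pos: [0.5731, 0.1535, 0.2046]
orientation: [[0.001, 0.119, 0.993], [0.0, 0.993, -0.119], [-1.0, 0.0, 0.001]]
ft_force: [-0.8, -0.4, -0.5]
opening: 0.0261
```

View pics/w3.png

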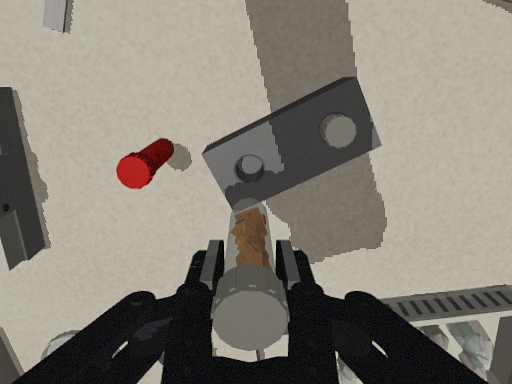

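View pics/s3.png

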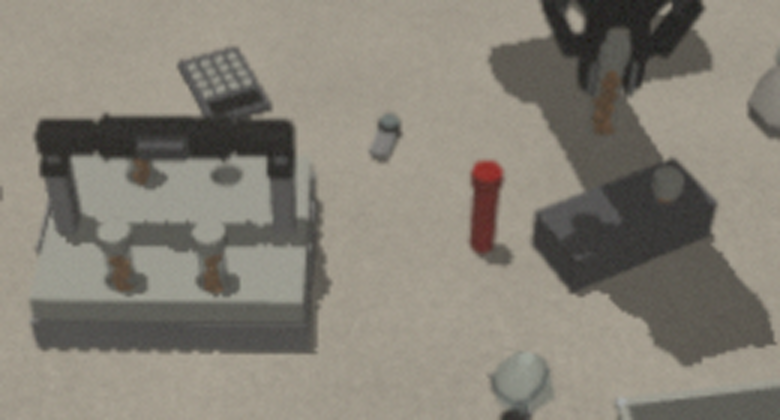

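The tube is held upright and the rack hole it came from is empty at (249,168). Now I'll carry it toward the empty carrier hole, shifting to -x first so it stays clear of the handle.

```bash
python3 -m handwheel '[[-10,-10,5,0],[-20,-20,5,0],[-25,-25,0,0],[-25,-30,0,0],[-12,-38,0,0],[0,-38,0,0],[0,-38,0,0],[0,-38,0,0],[0,-38,0,0],[0,-30,0,0],[0,-18,0,0],[0,0,0,0]]';python3 -m handwheel '[[0,0,0,0],[0,0,0,0]]';python3 - <<'E'
from h import *
p=imaging.camera_params('wrist');im=imaging.get_image('wrist');save(im,'pics/w4.png')
o=env.get_obs();print(o['eef_pos'])
import pickle;pickle.dump((p,o['eef_pos']),open('w4.pkl','wb'))
q=[.5414,-.2174,-.1209];c,s=np.cos(q[2]),np.sin(q[2])
W=lambda l:[q[0]+c*l[0]-s*l[1],q[1]+s*l[0]+c*l[1],l[2]]
for l in [(-.066,.04,.06),(-.066,-.04,.12),(.066,.04,.12),(0,.098,.144),(0,0,.18)]: print(l,proj('wrist',W(l),p))
t=o['eef_pos'];print('axis',proj('wrist',[t+[0,0,.05],t+[0,0,-.05]],p))
E
```

```text
t: 7.52
eef_pos: [0.48, -0.1729, 0.2127]
orientation: [[-0.002, 0.123, 0.992], [-0.0, 0.992, -0.123], [-1.0, -0.001, -0.002]]
ft_force: [-0.2, 0.1, -0.7]
opening: 0.0262
t: 7.68
eef_pos: [0.4801, -0.1686, 0.2133]
orientation: [[-0.002, 0.118, 0.993], [0.002, 0.993, -0.118], [-1.0, 0.001, -0.002]]
ft_force: [-0.2, 0.0, -0.6]
opening: 0.0261
[ 0.48029957 -0.16825285  0.21357993]
(-0.066, 0.04, 0.06) [[248.22818987 172.95090661]]
(-0.066, -0.04, 0.12) [[146.49935992 193.77071354]]
(0.066, 0.04, 0.12) [[247.86808521 328.07838671]]
(0, 0.098, 0.144) [[321.65563867 283.5086668 ]]
(0, 0, 0.18) [[188.78612429 315.18267665]]
axis [[250.87107983 326.82461289]
 [250.03074407 215.64381956]]
```

View pics/w4.png

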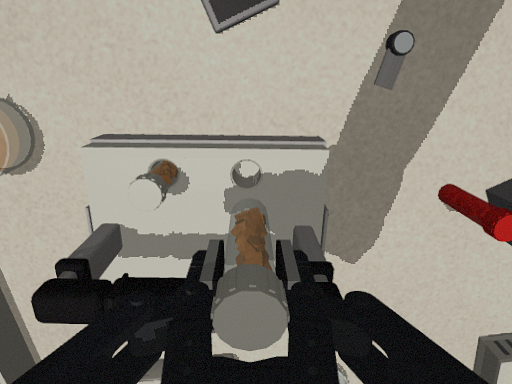

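The empty hole is at (246,173), where the model predicts (248,173). tube_1's cap is at (147,192), predicted (146.5,194). I'll refine with an overlay.

```bash
python3 - <<'E'
from h import *
import pickle;p,t=pickle.load(open('w4.pkl','rb'))
im=cv2.cvtColor(cv2.imread('pics/w4.png'),cv2.COLOR_BGR2RGB)
x0,y0=190,140;k=5
c=cv2.resize(im[y0:260,x0:320],None,fx=k,fy=k,interpolation=cv2.INTER_CUBIC).copy()
def circ(ctr,r,z,col):
  for a in np.linspace(0,6.28,60):
    q=proj('wrist',[[ctr[0]+r*np.cos(a),ctr[1]+r*np.sin(a),z]],p)[0]
    cv2.circle(c,(int((q[0]-x0+.5)*k),int((q[1]-y0+.5)*k)),1,col,-1)
circ((.4807,-.1697),.014,.058,(0,255,0));circ((.4807,-.1697),.016,.060,(0,255,255))
circ(t[:2],.009,t[2]-.05,(255,0,0)); circ(t[:2],.012,t[2]-.047,(255,0,255))
save(c,'pics/c4.png')
E
```

```text
(no output)
```

View pics/c4.png

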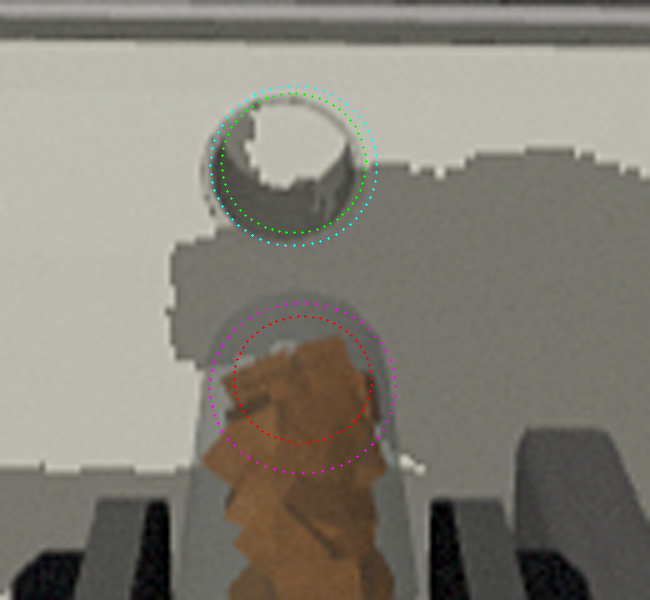

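Measured, the hole is about 2 mm in -y of the model, at roughly (0.481, -0.171). I'll shift over and lower to just above the mouth, then look again.

```bash
python3 -m handwheel '[[1,-3,-15,0],[0,0,-25,0],[0,0,-25,0],[0,0,-15,0],[0,0,-8,0],[0,0,0,0],[0,0,0,0]]';python3 - <<'E'
from h import *
p=imaging.camera_params('wrist');im=imaging.get_image('wrist')
t=env.get_obs()['eef_pos'];print(t)
x0,y0=190,140;k=5
c=cv2.resize(im[y0:260,x0:320],None,fx=k,fy=k,interpolation=cv2.INTER_CUBIC).copy()
def circ(ctr,r,z,col):
  for a in np.linspace(0,6.28,60):
    q=proj('wrist',[[ctr[0]+r*np.cos(a),ctr[1]+r*np.sin(a),z]],p)[0]
    cv2.circle(c,(int((q[0]-x0+.5)*k),int((q[1]-y0+.5)*k)),1,col,-1)
circ((.481,-.171),.014,.058,(0,255,0));circ((.481,-.171),.016,.060,(0,255,255))
circ(t[:2],.009,t[2]-.05,(255,0,0)); circ(t[:2],.012,t[2]-.047,(255,0,255))
save(c,'pics/c5.png')
save(imaging.get_image('scene'),'pics/s5.png',(130,130,330,280),4)
E
```

```text
t: 8.32
eef_pos: [0.4819, -0.1717, 0.1266]
orientation: [[-0.0, 0.117, 0.993], [0.0, 0.993, -0.117], [-1.0, 0.0, -0.0]]
ft_force: [-0.1, 1.0, -0.2]
opening: 0.0259
[ 0.48252576 -0.17225086  0.12727138]
```

View pics/c5.png

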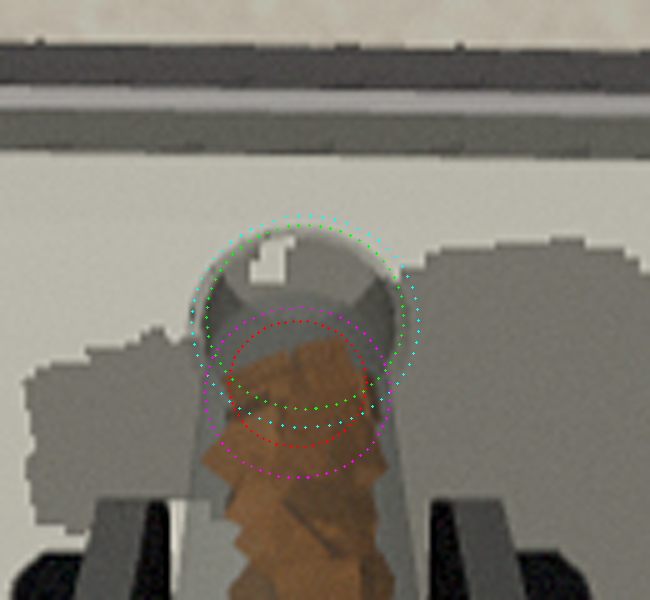

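View pics/s5.png

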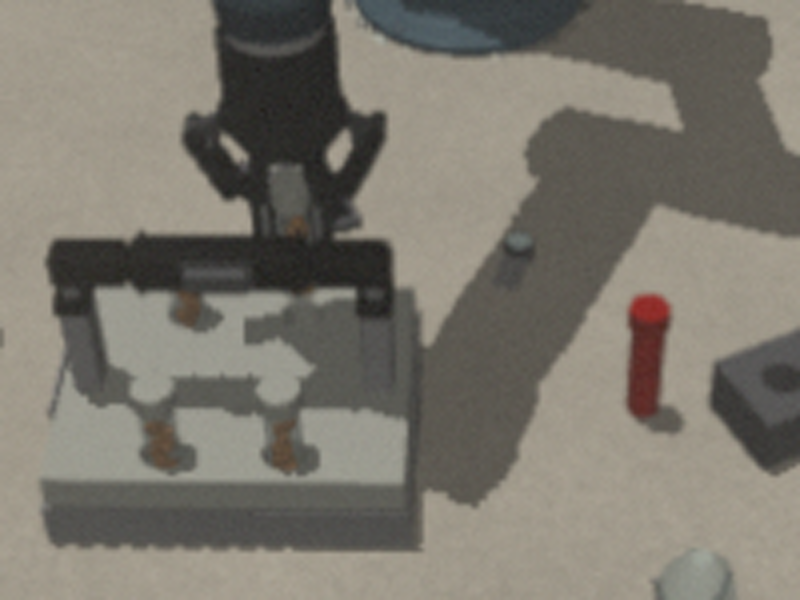

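The tube is within about 1 mm of the hole axis. I'll apply a small correction and lower.

```bash
python3 -m handwheel '[[-1,0.5,-3,0],[0,0,-6,0],[0,0,-8,0],[0,0,-8,0],[0,0,-5,0],[0,0,0,0]]'; python3 -m handwheel '[[0,0,-8,0],[0,0,-8,0],[0,0,-4,0],[0,0,0,0]]'
```

```text
t: 8.92
eef_pos: [0.4798, -0.1716, 0.0946]
orientation: [[-0.002, 0.119, 0.993], [0.001, 0.993, -0.119], [-1.0, 0.001, -0.003]]
ft_force: [0.9, 0.1, -0.6]
opening: 0.0261
t: 9.25
eef_pos: [0.4801, -0.1717, 0.075]
orientation: [[-0.002, 0.119, 0.993], [0.001, 0.993, -0.119], [-1.0, 0.001, -0.002]]
ft_force: [0.7, 0.4, -0.4]
opening: 0.0263
```

```bash
python3 -m handwheel '[[0,0,-2,0],[0,0,-1,0],[0,0,0,0]]'; python3 -m handwheel '[[0,0,-1,0],[0,0,-1,0],[0,0,0,0]]'
```

```text
t: 9.5
eef_pos: [0.4809, -0.1721, 0.0733]
orientation: [[0.0, 0.118, 0.993], [0.0, 0.993, -0.118], [-1.0, 0.0, 0.0]]
ft_force: [0.5, 0.3, -1.7]
opening: 0.0262
t: 9.75
eef_pos: [0.4809, -0.1721, 0.0713]
orientation: [[0.0, 0.119, 0.993], [-0.0, 0.993, -0.119], [-1.0, -0.0, 0.0]]
ft_force: [0.2, -0.4, -0.3]
opening: 0.0262
```

```bash
python3 -m handwheel '[[0,0,-1,0],[0,0,-0.5,0],[0,0,0,0]]'; python3 -m handwheel '[[0,0,-1,0],[0,0,-0.5,0],[0,0,0,0]]'
```

```text
t: 10.0
eef_pos: [0.4813, -0.1722, 0.0702]
orientation: [[0.001, 0.119, 0.993], [-0.0, 0.993, -0.119], [-1.0, -0.0, 0.001]]
ft_force: [0.0, 0.4, 1.9]
opening: 0.0261
t: 10.25
eef_pos: [0.4826, -0.1727, 0.07]
orientation: [[0.004, 0.118, 0.993], [-0.001, 0.993, -0.118], [-1.0, -0.001, 0.004]]
ft_force: [-0.7, 0.0, 10.0]
opening: 0.0263
```

Contact comes at TCP z = 0.070, exactly 10 mm above the pick height, so the foot is on the 20 mm floor. I'll take off the preload and open.

```bash
python3 -m handwheel '[[0,0,1,0],[0,0,0.5,0],[0,0,0,0]]';  python3 -m handwheel '[[0,0,0,0],[0,0,0,0],[0,0,0,0],[0,0,0,0],[0,0,0,0],[0,0,0,0]]' 0.55; python3 -m handwheel '[[0,0,15,0],[0,0,25,0],[0,0,35,0],[0,0,40,0],[0,0,40,0],[0,0,30,0],[0,0,15,0],[0,0,0,0],[0,0,0,0]]'; python3 - <<'E'
from h import *
p=imaging.camera_params('wrist');im=imaging.get_image('wrist');save(im,'pics/w6.png')
import pickle;pickle.dump((p,env.get_obs()['eef_pos']),open('w6.pkl','wb'))
E
```

```text
t: 10.5
eef_pos: [0.4812, -0.1723, 0.0702]
orientation: [[0.001, 0.118, 0.993], [-0.0, 0.993, -0.118], [-1.0, -0.0, 0.001]]
ft_force: [1.1, 0.1, 5.0]
opening: 0.026
t: 11.0
eef_pos: [0.4807, -0.172, 0.0696]
orientation: [[-0.0, 0.119, 0.993], [0.0, 0.993, -0.119], [-1.0, 0.0, -0.0]]
ft_force: [-0.0, -0.6, -0.1]
opening: 0.0472
t: 11.75
eef_pos: [0.4815, -0.1724, 0.2704]
orientation: [[0.002, 0.119, 0.993], [-0.001, 0.993, -0.119], [-1.0, -0.001, 0.002]]
ft_force: [0.4, 1.0, 0.1]
opening: 0.0466
```

View pics/w6.png

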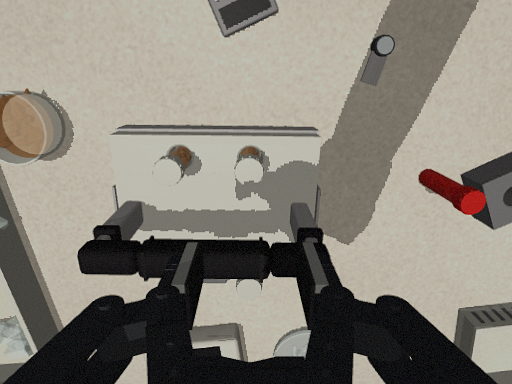

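The tube is seated in the formerly empty hole, with its cap at (249,165) level with the neighbouring cap at (168,170). Next is the handle. The seated tube puts the carrier origin at about (0.5417, -0.2198). I'll move above the bar and turn -90°.

```bash
python3 -m handwheel '[[5,-4,0,-0.12],[6,-4,0,-0.12],[5,-4,0,-0.12],[5,-4,0,-0.12],[5,-4,0,-0.12],[5,-4,0,-0.12],[5,-4,0,-0.12],[5,-4,0,-0.12],[5,-4,0,-0.12],[5,-4,0,-0.12],[5,-4,0,-0.12],[5,-4,0,-0.12]]' 1; python3 -m handwheel '[[0,0,0,-0.12],[0,0,0,-0.01],[0,0,0,0],[0,0,0,0]]'; python3 - <<'E'
from h import *
p=imaging.camera_params('wrist');im=imaging.get_image('wrist');
o=env.get_obs();t=o['eef_pos'];print(t,o['joint_positions'],o['orientation'])
q=[.5417,-.2198,-.1209];c,s=np.cos(q[2]),np.sin(q[2])
W=lambda l:[q[0]+c*l[0]-s*l[1],q[1]+s*l[0]+c*l[1],l[2]]
im=im.copy()
L=[(-.014,-.11,.18),(-.014,.11,.18),(.014,.11,.18),(.014,-.11,.18)]
pts=proj('wrist',[W(l) for l in L],p).round().astype(int);print(pts)
save(im,'pics/w7.png')
cv2.polylines(im,[pts.reshape(-1,1,2)],True,(0,255,0),1)
L=[(.021,-.02,.1735),(.021,.02,.1735),(.021,.02,.1565),(.021,-.02,.1565)]
pts=proj('wrist',[W(l) for l in L],p).round().astype(int)
cv2.polylines(im,[pts.reshape(-1,1,2)],True,(255,0,0),1)
save(im,'pics/w7b.png')
E
```

```text
t: 12.8
eef_pos: [0.541, -0.2197, 0.2671]
orientation: [[-0.004, 1.0, 0.006], [0.002, 0.006, -1.0], [-1.0, -0.004, -0.002]]
ft_force: [-0.6, -0.3, -0.5]
opening: 0.0852
t: 13.13
eef_pos: [0.5412, -0.2197, 0.2686]
orientation: [[-0.002, 0.993, -0.115], [0.001, -0.115, -0.993], [-1.0, -0.002, -0.001]]
ft_force: [0.3, -0.3, 0.2]
opening: 0.0853
[ 0.54134146 -0.21974325  0.26896458] [-4.94183004e-01  3.94103689e-01  2.02479296e-01  1.38079536e+00
  4.07337188e-05  1.19258780e+00] [[-1.40987060e-03  9.93281438e-01 -1.15715154e-01]
 [ 8.05870170e-04 -1.15714103e-01 -9.93282234e-01]
 [-9.99998681e-01 -1.49365081e-03 -6.37313970e-04]]
[[233 312]
 [230  40]
 [272  40]
 [265 312]]
```

View pics/w7b.png

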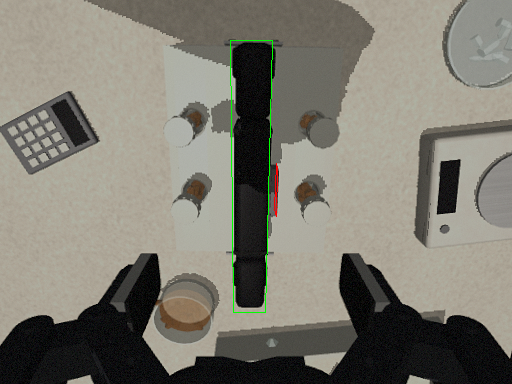

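The model outline (green) and button (red) sit on the bar and on the +x side of its middle. All four tubes are in place. Descending over the bar.

```bash
python3 -m handwheel '[[1.5,0,-15,0],[0,0,-25,0],[0,0,-25,0],[0,0,-20,0],[0,0,-10,0],[0,0,0,0]]';python3 - <<'E'
from h import *
save(imaging.get_image('wrist'),'pics/w8.png')
E
python3 -m handwheel '[[0,0,-10,0],[0,0,-10,0],[0,0,-7,0],[0,0,-3,0],[0,0,0,0],[0,0,0,0]]'
```

```text
t: 13.68
eef_pos: [0.5414, -0.219, 0.1721]
orientation: [[-0.005, 0.993, -0.117], [0.003, -0.117, -0.993], [-1.0, -0.005, -0.002]]
ft_force: [-0.6, -0.1, -0.4]
opening: 0.0854
t: 14.23
eef_pos: [0.5433, -0.2201, 0.1448]
orientation: [[-0.0, 0.993, -0.118], [0.0, -0.118, -0.993], [-1.0, -0.0, -0.0]]
ft_force: [-0.7, -0.3, -0.1]
opening: 0.0853
```

View pics/w8.png

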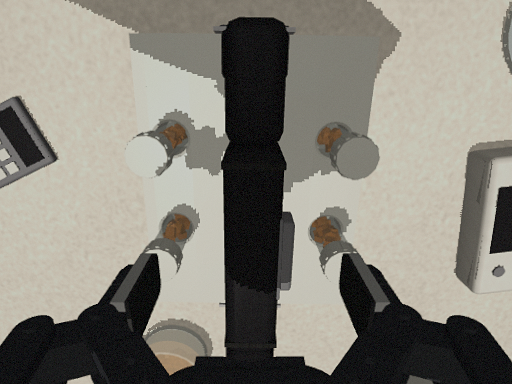

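The bar is centred between the jaws at about column 251, with the button on its right (+x) face at (287,250). Closing.

```bash
python3 -m handwheel '[[0,0,-1.5,0],[0,0,0,0],[0,0,0,0],[0,0,0,0],[0,0,0,0],[0,0,0,0],[0,0,0,0],[0,0,0,0],[0,0,0,0],[0,0,0,0],[0,0,0,0],[0,0,0,0]]' 0 60; python3 -m handwheel '[[0,0,0,0],[0,0,0,0],[0,0,0,0]]'; python3 - <<'E'
from h import *
save(imaging.get_image('wrist'),'pics/w9.png')
E
```

```text
t: 15.23
eef_pos: [0.5432, -0.2201, 0.1444]
orientation: [[0.001, 0.993, -0.119], [-0.0, -0.119, -0.993], [-1.0, 0.001, 0.0]]
ft_force: [-3.0, 1.8, 4.8]
opening: 0.0287
t: 15.48
eef_pos: [0.5432, -0.2202, 0.1444]
orientation: [[0.001, 0.993, -0.119], [-0.0, -0.119, -0.993], [-1.0, 0.001, 0.0]]
ft_force: [-2.0, 1.3, 5.9]
opening: 0.0289
```

View pics/w9.png

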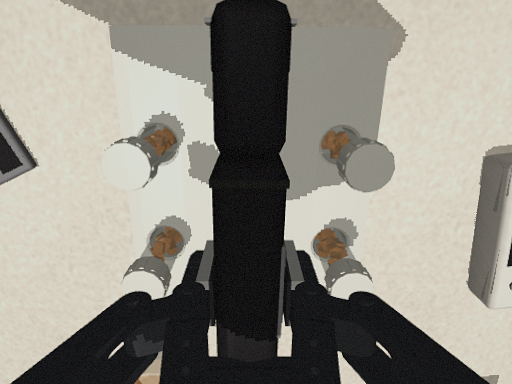

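The opening reads 28.9 mm, roughly the squeezed 30 mm. I'll test that the catch is clear with a gentle pull.

```bash
python3 -m handwheel '[[0,0,1,0],[0,0,1,0],[0,0,1,0],[0,0,1,0],[0,0,0,0]]'; python3 -m handwheel '[[0,0,1,0],[0,0,1,0],[0,0,1,0],[0,0,1,0],[0,0,0,0]]'
```

```text
t: 15.95
eef_pos: [0.5432, -0.2201, 0.147]
orientation: [[-0.001, 0.993, -0.118], [0.0, -0.118, -0.993], [-1.0, -0.001, -0.0]]
ft_force: [0.3, -1.8, -4.5]
opening: 0.0291
t: 16.37
eef_pos: [0.5432, -0.2201, 0.1515]
orientation: [[-0.0, 0.993, -0.118], [-0.0, -0.118, -0.993], [-1.0, -0.0, 0.0]]
ft_force: [-1.1, -1.2, -3.0]
opening: 0.029
```

It rises with about 4 N, as a free handle should. Drawing up.

```bash
python3 -m handwheel '[[0,0,5,0],[0,0,8,0],[0,0,8,0],[0,0,8,0],[0,0,8,0],[0,0,8,0],[0,0,8,0],[0,0,8,0],[0,0,8,0],[0,0,7,0],[0,0,4,0],[0,0,0,0]]'; python3 -m handwheel '[[0,0,2,0],[0,0,2,0],[0,0,2,0],[0,0,2,0],[0,0,0,0]]'; python3 - <<'E'
from h import *
save(imaging.get_image('scene'),'pics/s9.png',(110,100,310,280),4)
save(imaging.get_image('wrist'),'pics/w10.png')
E
```

```text
t: 17.37
eef_pos: [0.5432, -0.2201, 0.2325]
orientation: [[0.0, 0.993, -0.118], [-0.0, -0.118, -0.993], [-1.0, 0.0, 0.0]]
ft_force: [-3.2, -2.7, -2.5]
opening: 0.0286
t: 17.78
eef_pos: [0.5432, -0.2201, 0.2396]
orientation: [[-0.0, 0.993, -0.118], [-0.0, -0.118, -0.993], [-1.0, -0.0, 0.0]]
ft_force: [-3.8, -1.0, -1.7]
opening: 0.0289
```

View pics/s9.png

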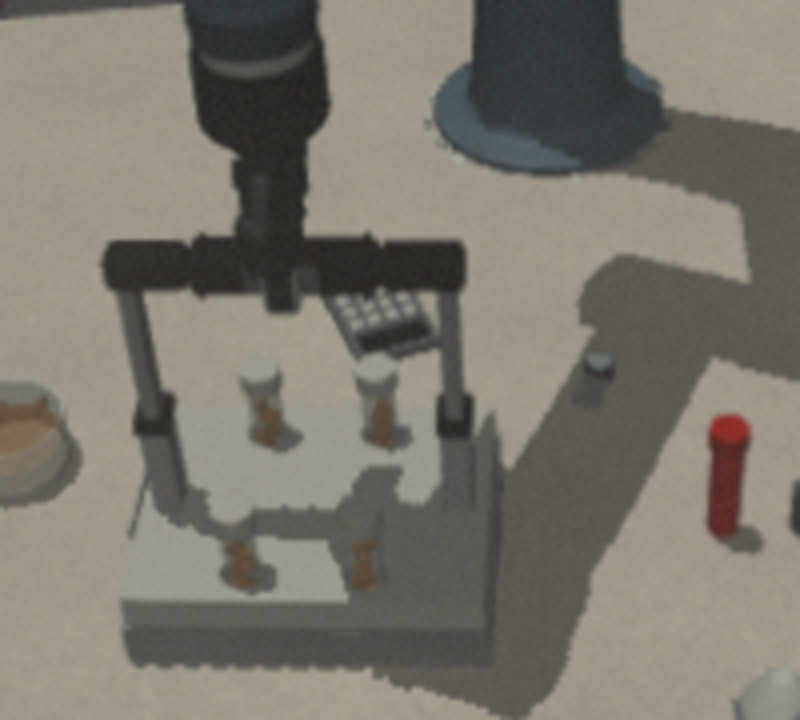

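View pics/w10.png

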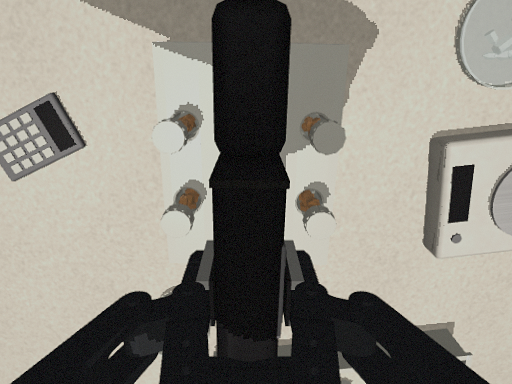

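The handle is up about 95 mm and the loaded tube stands level with its neighbour. I'll ease up to the top stop.

```bash
python3 -m handwheel '[[0,0,2,0],[0,0,1,0],[0,0,1,0],[0,0,0,0],[0,0,0,0]]'; python3 -m handwheel '[[0,0,0.7,0],[0,0,0.7,0],[0,0,0,0],[0,0,0,0]]'
```

```text
t: 18.3
eef_pos: [0.5432, -0.2201, 0.2435]
orientation: [[-0.0, 0.993, -0.118], [-0.0, -0.118, -0.993], [-1.0, -0.0, 0.0]]
ft_force: [-4.6, -1.8, -2.3]
opening: 0.0288
t: 18.63
eef_pos: [0.5432, -0.2201, 0.2448]
orientation: [[-0.0, 0.993, -0.118], [-0.0, -0.118, -0.993], [-1.0, -0.0, 0.0]]
ft_force: [-3.9, -2.1, -4.0]
opening: 0.0288
```

```bash
python3 -m handwheel '[[0,0,0.7,0],[0,0,0,0],[0,0,0,0]]'; python3 -m handwheel '[[0,0,0.7,0],[0,0,0,0],[0,0,0,0]]'; python3 -m handwheel '[[0,0,0.7,0],[0,0,0,0],[0,0,0,0]]'
```

```text
t: 18.88
eef_pos: [0.5432, -0.2201, 0.2454]
orientation: [[-0.0, 0.993, -0.118], [-0.0, -0.118, -0.993], [-1.0, -0.0, 0.0]]
ft_force: [-4.0, -1.9, -4.3]
opening: 0.0287
t: 19.13
eef_pos: [0.5432, -0.2201, 0.2462]
orientation: [[-0.0, 0.993, -0.118], [-0.0, -0.118, -0.993], [-1.0, -0.0, 0.0]]
ft_force: [-5.0, -2.3, -3.6]
opening: 0.0291
t: 19.38
eef_pos: [0.5432, -0.2201, 0.2465]
orientation: [[-0.001, 0.993, -0.118], [0.0, -0.118, -0.993], [-1.0, -0.001, -0.0]]
ft_force: [-4.7, -3.3, -6.2]
opening: 0.029
```

The force begins to rise at z = 0.2465, which is where the hard end (+102 mm) should be. I'll back off about 1.5 mm to the second stop and check.

```bash
python3 -m handwheel '[[0,0,-0.8,0],[0,0,-0.7,0],[0,0,0,0],[0,0,0,0],[0,0,0,0],[0,0,0,0]]'; python3 - <<'E'
from h import *
im=imaging.get_image('scene');save(im,'pics/s11.png',(110,100,310,280),4)
save(imaging.get_image('top'),'pics/t11.png')
# bar mid-height predicted px for lift .1 vs .05
for z in (.215,.2645,.2665): print(z,proj('scene',[[.5417+.0133*s,-.2198+.109*s,z] for s in(-1,1)]).round(1))
for d in spotter.search_frame('grip','scene')[:2]: print(d['p'],np.round(d['box'],1))
print(env.get_obs()['joint_vel'].round(4),env.get_obs()['t'])
E
```

```text
t: 19.88
eef_pos: [0.5432, -0.2201, 0.2456]
orientation: [[-0.0, 0.993, -0.118], [-0.0, -0.118, -0.993], [-1.0, 0.0, 0.0]]
ft_force: [-5.4, -2.8, -4.2]
opening: 0.0288
0.215 [[138.5 180. ]
 [226.5 179.6]]
0.2645 [[135.2 164.3]
 [225.8 163.8]]
0.2665 [[135.1 163.6]
 [225.7 163.1]]
0.7 [207.8 200.6  12.   17.9]
0.58 [180.9 180.1  91.6  47.1]
[-0.0002 -0.0015 -0.0011 -0.0004 -0.0009 -0.0014] 20.0333
```

View pics/s11.png

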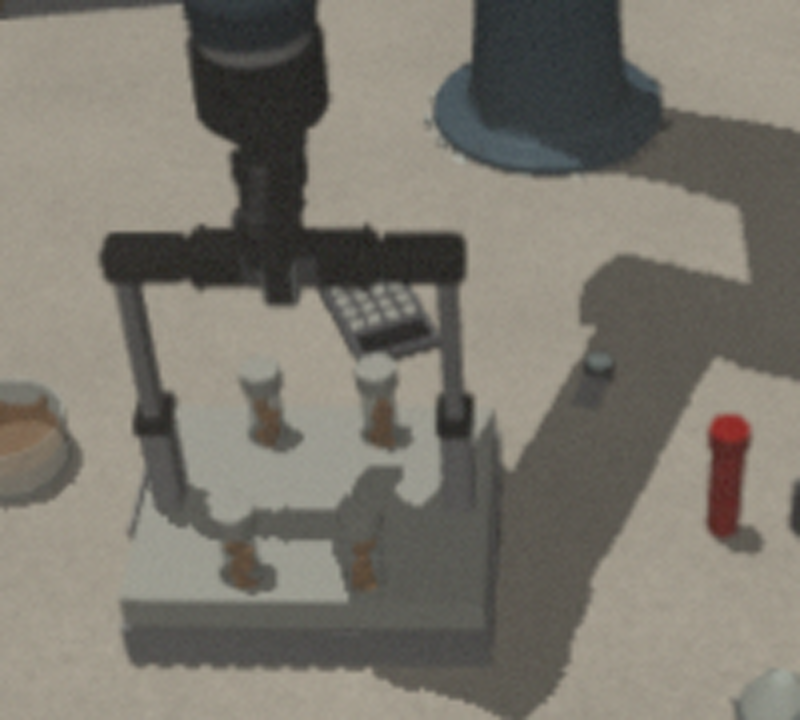

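View pics/t11.png

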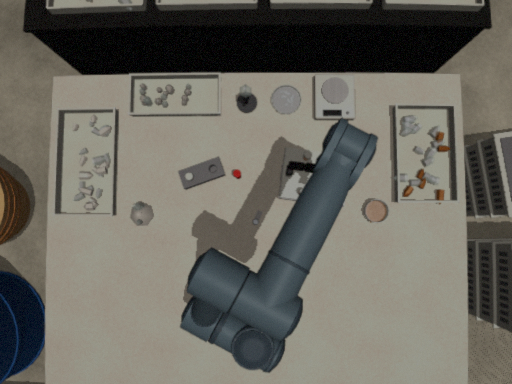

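The bar sits at scene row 164.2, against 164.0 predicted for the second stop. Everything else is where it was, so I'm handing in.

```bash
python3 - <<'E'
from h import *
print(env.job_done()); o=env.get_obs(); print(o['t'],o['eef_pos'],o['opening'],o['ft_force'])
E
```

```text
the job is handed in; nothing more can be done
None
the job is handed in; nothing more can be done
```

The job is done and handed in at about 20 s of the 61 s allowed. No verdict was reported.

- **Tube:** I took the tall tube out of the bench rack and lowered it into the carrier's empty hole. The foot touched bottom at TCP z = 0.070, 10 mm above the pick height, which matches the hole's 20 mm floor. Pictures after release show its cap level with the tube beside it.
- **Handle:** I pinched bar and release together with 60 N and drew the handle up past the first stop to the top. The pull stayed around 2–6 N, so the catch was clear. I felt the hard end at about +102 mm and backed off a little. The tool finished at +101 mm, still gripping, and the bar's image row fits the second stop (164.2 px seen, 164.0 predicted).
- **Rest of the table:** The last top and scene pictures show the other tubes, the vial, the red look-alike and the bystanders where they were.

**Checks that disagreed or fell short:**
- The gripper opening read 28.9 mm on the squeezed bar, where 30 mm was expected. It had also read about 2 mm high on the tube, so I took "release pressed" from the handle moving freely rather than from that reading.
- One network result for the grip in the last scene picture was clearly wrong, so I ignored it.
- The readout after hand-in was refused, so I have no state from the final second.

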